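# Hang the ear defenders on the stand's bar

## Robot

A 6-joint arm with a two-finger parallel gripper is mounted at the origin on a cart in front of the work surface, level with it; the furniture and walls round the work are solid. World frame = base frame: x ahead of the robot, y to its left, z up, the work surface at z = 0. Lengths are in m, angles in rad, forces in N, time in s.
With the tool pointing down it reaches from about 0.375 to 0.975 m from the base axis. Payload 3.8 kg.
Tool frame: the origin (TCP) lies between the finger pads; the fingertips stand 8 mm ahead of it and the grasp point (between the pads) lies 11 mm behind it (tcp_to_tips is the distance from the TCP to the fingertips, in m); z points along the fingers, y is the line along which they close (so a half turn about z gives the same grasp; the last joint's range is limited). The gripper opens to 85 mm and grips with 20 to 120 N. Pads are 22 mm wide; open, the fingers measure 114 mm over their backs; the gripper's body (76 mm by 85 mm) begins 54 mm behind the grasp point. The pads swing forward as they close: fully open they stand 13 mm farther back than shut.
Start: joints at [-1.344, 0.264, 1.604, -0, 1.274, -0.037], TCP at [0.176, -0.652, 0.239] pointing down, gripper open.
Joint ranges: [-2.63, 2.63], [-0.94, 2.18], [0.31, 2.57], [-1.31, 4.45], [0, 2.66], [-2.55, 2.55]. Speed limits (rad/s): [2.57, 2.57, 3.14, 3.14, 3.14, 3.14].

## Interface

Orientations are given as a rotation vector (axis times angle).
In Python, from workcell import * gives the robot as it stands.
- The arm moves only by the tool move_arm, never from a script. Its argument "series" is one flat list of numbers, 7 for each row, row after row: the finger opening in cm, from 0 to 8.54, then the shift along the tool's x, y, z in cm, then the turn, a rotation vector about the tool's x, y, z in degrees. A call has 1 to 5 rows; each row shifts and turns the commanded pose from where the row before left it, along the tool's axes as they then stand; what a row does not reach is not made up. A row lasts 1/8 s, in which the tool goes at most 62.5 mm and 10.7 degrees, less where a joint would pass 70% of its speed; a pose out of reach is approached as far as the arm can. A call is refused whole if a number of a shift passes 6.25 or a number of a turn 10.7, either way. A call with a gripper value outside its range is refused whole. The fingers move at their own pace and stop on an object; "grip_force" is the grip in N (left out, the last holds). Time passes only in rows, so rows that do not move let the fingers close. It gives the time, the measured TCP pose, the force, the opening and the grip force at its end, in the units of the state.
- read_state(): the state, without advancing time (a new reading comes with each control period).
- read_camera(name): name is "scene" or "side" or "wrist"; returns the picture (384x512x3 uint8, red, green, blue); there is no depth.
- calibration(name): a dict with "camera_matrix" (3x3 intrinsics, pixels), "rvec" (rotation vector, rad) and "tvec" (3), from world to camera coordinates, as OpenCV has them. Camera axes: x right, y down, z forward; pixel columns grow to the right and rows downward; lengths in m; the calibration is good to about 2 mm. A picture is of the moment at which its call begins: read the wrist's pose just before it. calibration takes no time and is no camera call; for the wrist camera it gives the pose at the moment of the call.
- finish_job(): hands the job in; it is judged then, once.
The state is a dict: "time": time; "q": joint angles; "joint_vel": joint speeds; "joint_torque": joint torques, N m; "tool_pos": TCP position; "tcp_rot": TCP orientation; "wrist_force": force on the tool from outside, world axes, zero at the start; "torque": the same for the moment, N m; "width": opening from 0.0 (shut) to 1.0 (fully open); "grip_force": force on a finger pad.
Only numpy, scipy, OpenCV 4.12 (cv2) and the standard library are available. Lean on these libraries where they do the work, as an engineer would, in place of code of your own. Each camera call takes 0.05 s, during which the arm holds its last target. There are 200 camera calls.

## Task

Hang the ear defenders on the stand: put the headband over the horizontal bar so that they straddle it, one cup hanging on each side, the cushion under the crown of the band resting on the bar somewhere between the two uprights. Lower them on, do not let them fall, and leave the other things on the table where they are.

Things in the scene. Friction and masses are not known exactly. Their poses are not given: they have to be found in the camera images.
- ear_defenders: Two upright grey cups with black inner cushions joined by a black arched headband; rigid, 66 (x) x 163 (y) x 136 (z) mm, 0.2 kg; starts standing on its cups. Origin: centre of the underside; z up, y from cup to cup, x along the band's width. Band 26 wide; at the crown, with the 28 wide cushion under it, it spans z = 122 to 136. Cups 76 high, |y| = 35 to 82: a gap of 70 between them.
- crown (a point): Point on the ear defenders: the middle of the underside of the head cushion, at (0, 0, 122) mm in their frame. This rests on the bar when they hang.
- stand: Fixed stand of bent steel tube: a straight horizontal bar along the stand's y, 18 mm thick, its top 150 mm above the table, between two uprights at y = +-95 mm (straight within +-79). Nothing rises above the bar. Foot bars 100 long (x) under the uprights and a strip 14 high between them. Origin: on the table under the bar's middle; z up.
- bar_top (a point): Point on the stand: top of the bar, midway between the uprights, 150 mm above the table.
- marker: Bystander: marker pen lying on the table, 133 long (y) x 18 x 20 mm.
- vial: Bystander: small glass vial with a green cap, 21 mm across, 55 high, upright; origin under its centre.
- stapler: Bystander: stapler, 34 x 146 (y) x 56 mm; origin under its centre.
- tape_roll: Bystander: brown roll of packing tape lying flat, 96 across, 48 high; origin under its centre.
- label_roll: Bystander: roll of labels lying flat, 81 x 120 x 42 mm.
- carton: Bystander: small carton, 38 x 110 (y) x 50 mm; origin under its centre.

How it is judged:
By the outcome, as a careful person would: the job done as asked, in the order asked, and still so for the second after the job is handed in, with the robot touching nothing.
It also fails if it takes over 42 s, if anything falls off the work surface, if the arm or the gripper's body presses on something with over 40 N, if the wrist force passes 120 N, or if a joint passes its speed limit or range.

## Working session

There is one attempt and no reset: what is moved stays moved. The work goes in short steps, Python scripts to look and compute and a tool call to move; the robot and the scene stay as the last step left them, time stands still between calls to the robot, and variables do not carry over. Pictures are saved under pics/ and viewed, at most 11 in all, crops included, and the job is handed in when it is done.

Besides the shell and the picture viewer there is one more tool, called by a JSON object that holds its "method" and its "body". move_arm: Moves the arm, as the interface text tells. Its arguments: {"type":"object","properties":{"series":{"type":"array"},"grip_force":{"type":"number"}},"required":["series"]}

```bash
mkdir -p pics
cat > h.py <<'E'
from workcell import *
import numpy as np, cv2
from scipy.spatial.transform import Rotation as R
def save(cam,name):
    c=calibration(cam); im=read_camera(cam)
    cv2.imwrite(f'pics/{name}.png',im[:,:,::-1]); np.save(f'pics/{name}.npy',np.array([c],dtype=object),allow_pickle=True)
    return im,c
def proj(c,P):
    return cv2.projectPoints(np.float64(P).reshape(-1,1,3),np.float64(c['rvec']),np.float64(c['tvec']),np.float64(c['camera_matrix']),None)[0][:,0]
def ray(c,u,v):
    Rm=R.from_rotvec(np.ravel(c['rvec'])).as_matrix();t=np.ravel(c['tvec'])
    d=Rm.T@np.linalg.solve(np.array(c['camera_matrix']),[u,v,1]);return -Rm.T@t,d
def onz(c,u,v,z):
    o,d=ray(c,u,v);return o+d*(z-o[2])/d[2]
E
python3 - <<'E'
from h import *
a,c1=save('scene','scene1');b,c2=save('side','side1')
print(c1,c2);s=read_state();print(s)
print(onz(c1,256,192,0),onz(c2,256,192,0), ray(c1,0,0)[0],ray(c2,0,0)[0])
E
```

```text
{'camera_matrix': array([[384.36456481,   0.        , 252.01446906],
       [  0.        , 384.36456481, 190.5008426 ],
       [  0.        ,   0.        ,   1.        ]]), 'rvec': array([ 1.32543196, -2.11517459,  1.01617642]), 'tvec': array([0.16632291, 0.47251714, 0.54090962])} {'camera_matrix': array([[360.90165403,   0.        , 252.26061673],
       [  0.        , 360.90165403, 197.84564244],
       [  0.        ,   0.        ,   1.        ]]), 'rvec': array([ 1.95568758,  0.04622345, -0.00347278]), 'tvec': array([-0.59465679,  0.05671214,  1.08972565])}
{'time': 0.1, 'q': array([-1.34390431e+00,  2.64684471e-01,  1.60529082e+00,  4.39401594e-06,
        1.27368227e+00, -3.69439180e-02]), 'joint_vel': array([-0.00048246, -0.00241972, -0.00232846, -0.00050547, -0.00041732,
       -0.00052555]), 'joint_torque': array([ 4.65795783e-04, -5.16707790e+01, -3.68590200e+01, -8.40400526e-05,
        6.26142617e-03,  1.41570595e-05]), 'tool_pos': array([ 0.17585187, -0.65100339,  0.23805318]), 'tcp_rot': array([-3.11225884e+00, -4.12959093e-01,  3.00826110e-04]), 'wrist_force': array([-0.62351334,  0.18389051, -0.32198105]), 'torque': array([-0.04717504, -0.02792592,  0.00593811]), 'grip_force': 0.0, 'width': 0.9990106158910751}
[ 0.73099002 -0.18758776  0.        ] [0.59994569 0.25719263 0.        ] [-0.03065027  0.21136177  0.70562436] [ 0.61896817 -0.96784439  0.4738044 ]
```

View pics/scene1.png

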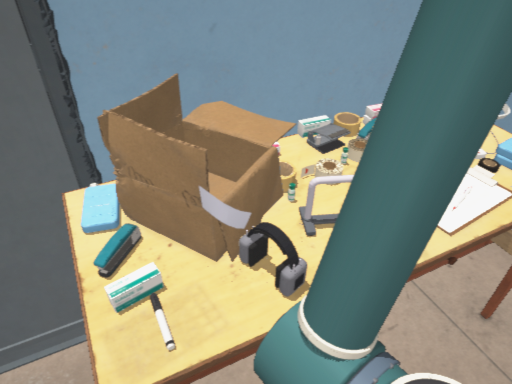

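View pics/side1.png

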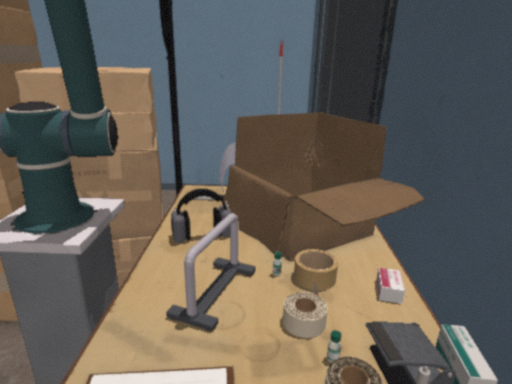

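Scene: ear defenders stand at about (272,255), close to the big box's flap at (225,205). The stand at (325,205) is partly hidden by the arm. Side: the stand's bar runs (190,262)–(234,218), with the ear defenders behind it at (200,215). I'll zoom in to measure.

Run:
```python
import cv2,numpy as np
def crop(n,x,y,w,h,s):
    im=cv2.imread(f'pics/{n}.png')[y:y+h,x:x+w]; im=cv2.resize(im,None,fx=s,fy=s,interpolation=cv2.INTER_CUBIC)
    for k in range(0,w,20):
        cv2.line(im,(k*s,0),(k*s,6),(0,0,255),1);cv2.putText(im,str(x+k),(k*s,16),0,.35,(0,0,255),1)
    for k in range(0,h,20):
        cv2.line(im,(0,k*s),(6,k*s),(0,0,255),1);cv2.putText(im,str(y+k),(8,k*s+4),0,.35,(0,0,255),1)
    return im
a=crop('scene1',220,160,140,150,4)[:, :]
cv2.imwrite('pics/ca.png',a)
b=crop('side1',150,180,140,150,4);cv2.imwrite('pics/cb.png',b)
```

```text
(no output)
```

View pics/ca.png

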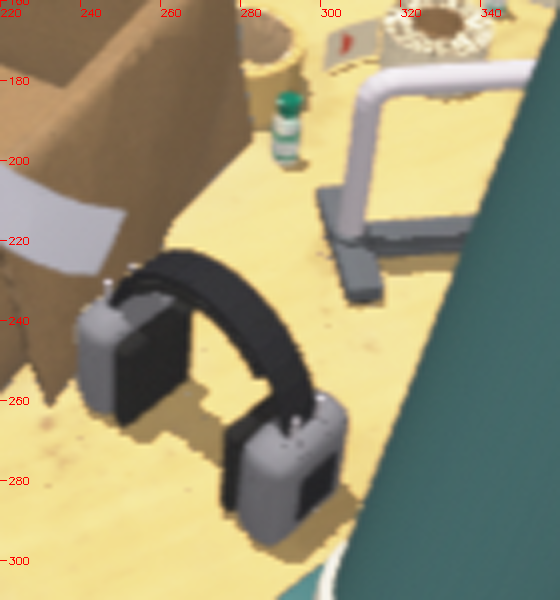

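View pics/cb.png

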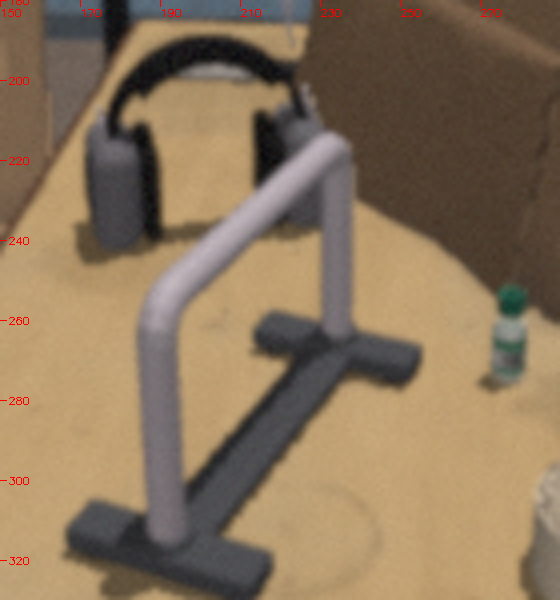

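The ear defenders' far cup base runs (241,260)–(267,255), and the near cup base is at about (287,296) in scene. In side, the stand's uprights meet their feet at (191,314) and (234,263). Next I fit the poses.

Run:
```python
from h import *
from scipy.optimize import least_squares
c1=np.load('pics/scene1.npy',allow_pickle=True)[0];c2=np.load('pics/side1.npy',allow_pickle=True)[0]
def T(p,P):
    c,s=np.cos(p[2]),np.sin(p[2]);P=np.float64(P)
    return np.c_[p[0]+c*P[:,0]-s*P[:,1],p[1]+s*P[:,0]+c*P[:,1],P[:,2]]
def line(c,p,A,obs):
    q=proj(c,T(p,A));d=(q[1]-q[0])/np.linalg.norm(q[1]-q[0]);return [(o-q[0])@[-d[1],d[0]] for o in np.float64(obs)]
a=onz(c2,191.5,314,.014);b=onz(c2,234.5,263.5,.014);print('base',a,b,np.linalg.norm(a-b)); print('far base scene',onz(c1,308,219,.014))
# stand: +y end = ? far in side is +y world
def fs(p):
    r=[]
    r+=line(c2,p,[[0,-.079,.141],[0,.079,.141]],[(200,244),(211,234.3),(222,225)])
    r+=line(c2,p,[[0,-.095,.02],[0,-.095,.12]],[(190,270),(191,300)])
    r+=line(c2,p,[[0,.095,.02],[0,.095,.12]],[(234,235),(234.3,258)])
    r+=line(c1,p,[[0,-.079,.141],[0,.079,.141]],[(322,180.5),(345,178.5)])
    r+=line(c1,p,[[0,.095,.02],[0,.095,.12]],[(308,215),(310.5,193)])
    r+=list((proj(c2,T(p,[[0,-.095,.0141]]))[0]-[191.5,314])*.5)
    return r
m=(a+b)/2;yaw=np.arctan2(-(b-a)[0],(b-a)[1])
s=least_squares(fs,[m[0],m[1],yaw]);print('stand',s.x,np.degrees(s.x[2]),np.round(s.fun,1))
for n,u,v in [('near outer',287.5,296),('near cushion',277,287.5),('far outer',241,260.5),('far cush1',250,266.7),('far cush2',267.5,255)]: print(n,onz(c1,u,v,0.004).round(3))
print('crown rays'); 
for z in(.136,): print(onz(c2,202,189,z))
for n,u,v in [('L out',174,240),('L in',189,239.5)]: print(n,onz(c2,u,v,.004).round(3))
for z in (0,.2): print('table box corner flap',onz(c1,245,225,z).round(3))
```

```text
base [ 0.49500155 -0.42495482  0.014     ] [ 0.56173247 -0.24593811  0.014     ] 0.19104972251003777
far base scene [ 0.55814325 -0.25283201  0.014     ]
stand [ 0.52761871 -0.33787567 -0.34378431] -19.697390018287454 [-1.1 -0.7 -0.1  0.9  0.2  0.5  0.8 -0.4  0.3  1.1  0.5  0.   0.4]
near outer [ 0.38  -0.088  0.004]
near cushion [ 0.41  -0.078  0.004]
far outer [ 0.514 -0.039  0.004]
far cush1 [ 0.488 -0.05   0.004]
far cush2 [ 0.502 -0.103  0.004]
crown rays
[ 0.46309816 -0.0845754   0.136     ]
L out [ 0.391 -0.126  0.004]
L in [ 0.43  -0.121  0.004]
table box corner flap [ 0.622 -0.1    0.   ]
table box corner flap [ 0.437 -0.012  0.2  ]
```

```bash
cat >> h.py <<'E'
def plan(pos,ydeg,n):
    """n equal rows from measured pose to pos, tool down with tool y axis at world angle ydeg (mod 180)"""
    s=read_state();p=s['tool_pos'];r=R.from_rotvec(s['tcp_rot'])
    def tgt(yd):
        y=np.array([np.cos(np.radians(yd)),np.sin(np.radians(yd)),0]);z=np.array([0,0,-1.]);return R.from_matrix(np.c_[np.cross(y,z),y,z])
    t=min((tgt(ydeg),tgt(ydeg+180)),key=lambda q:(r.inv()*q).magnitude())
    w=(r.inv()*t).as_rotvec()
    print('yaw of tool y now',np.degrees(np.arctan2(*r.as_matrix()[[1,0],1])).round(1),'total turn',np.degrees(w).round(1),'q',s['q'].round(2))
    d=(np.array(pos)-p)/n
    for k in range(n):
        rk=r*R.from_rotvec(w*k/n);print((rk.inv().apply(d)*100).round(2),np.degrees(w/n).round(1))
E
python3 - <<'E'
from h import *
c1=np.load('pics/scene1.npy',allow_pickle=True)[0];c2=np.load('pics/side1.npy',allow_pickle=True)[0]
print([onz(c2,u,v,0).round(3) for u,v in[(290,250),(240,225)]],[onz(c1,u,v,0).round(3) for u,v in [(232,262),(262,215),(282,193)]])
# box wall top near corner in side ~(228,168)
print([onz(c2,228,168,z).round(3) for z in (.15,.25)],[onz(c1,205,150,z).round(3) for z in(.15,.2,.25)])
plan([.432,-.0925,.26],104.5,12)
E
```

```text
[array([ 0.698, -0.151,  0.   ]), array([ 0.56 , -0.016,  0.   ])] [array([ 0.522, -0.019, -0.   ]), array([ 0.637, -0.158,  0.   ]), array([ 0.695, -0.253,  0.   ])]
[array([0.518, 0.061, 0.15 ]), array([ 0.549, -0.257,  0.25 ])] [array([ 0.781, -0.06 ,  0.15 ]), array([ 0.708, -0.035,  0.2  ]), array([ 0.635, -0.011,  0.25 ])]
yaw of tool y now -74.9 total turn [-0.1 -0.   0.6] q [-1.34  0.26  1.61  0.    1.27 -0.04]
[ 3.27 -3.94 -0.17] [-0.  -0.   0.1]
[ 3.27 -3.94 -0.18] [-0.  -0.   0.1]
[ 3.27 -3.94 -0.18] [-0.  -0.   0.1]
[ 3.26 -3.95 -0.18] [-0.  -0.   0.1]
[ 3.26 -3.95 -0.18] [-0.  -0.   0.1]
[ 3.26 -3.95 -0.18] [-0.  -0.   0.1]
[ 3.25 -3.95 -0.18] [-0.  -0.   0.1]
[ 3.25 -3.96 -0.18] [-0.  -0.   0.1]
[ 3.25 -3.96 -0.18] [-0.  -0.   0.1]
[ 3.24 -3.96 -0.18] [-0.  -0.   0.1]
[ 3.24 -3.97 -0.18] [-0.  -0.   0.1]
[ 3.24 -3.97 -0.18] [-0.  -0.   0.1]
```

{"method": "move_arm", "body": {"series": [6,3.25,-3.95,-0.2,0,0,0,6,3.25,-3.95,-0.2,0,0,0,6,3.25,-3.95,-0.2,0,0,0,6,3.25,-3.95,-0.2,0,0,0,6,3.25,-3.95,-0.2,0,0,0]}}

```text
time: 0.72
tool_pos: [0.2817, -0.4168, 0.2489]
tcp_rot: [-3.114, -0.412, 0.0]
wrist_force: [-0.0, 0.4, -0.3]
width: 0.705
grip_force: 0.0
```

{"method": "move_arm", "body": {"series": [6,3.25,-3.95,-0.2,0,0,0,6,3.25,-3.95,-0.2,0,0,0,6,3.25,-3.95,-0.2,0,0,0,6,3.25,-3.95,-0.2,0,0,0,6,0,0,0,0,0,0]}}

```text
time: 1.35
tool_pos: [0.3665, -0.2294, 0.2571]
tcp_rot: [-3.112, -0.421, -0.001]
wrist_force: [-0.5, -1.0, -0.7]
width: 0.698
grip_force: 0.0
```

Run:
```python
from h import *
s=read_state();print(s['time'],s['tool_pos'],s['width'])
im,c=save('wrist','w1');save('scene','scene2')
plan([.432,-.0925,.26],104.5,3)
P=lambda x,y,z,yaw=np.radians(-75.5):[.461+np.cos(yaw)*x-np.sin(yaw)*y,-.085+np.sin(yaw)*x+np.cos(yaw)*y,z]
pts=[P(0,0,.136),P(.013,0,.136),P(-.013,0,.136),P(0,.035,0.076),P(0,-.035,.076),P(0,.082,.04),P(0,-.082,.04)]
for n,pic in(('w1',im),):
    q=proj(c,pts);print(q.round(0))
    v=im[:,:,::-1].copy()
    for a in q: cv2.drawMarker(v,tuple(int(k) for k in a),(0,0,255),0,8)
    cv2.imwrite('pics/w1m.png',v)
```

```text
1.35 [ 0.36647232 -0.22939099  0.25712992] 0.6982940684728027
yaw of tool y now -74.8 total turn [0.  0.  0.7] q [-0.62 -0.22  2.07 -0.    1.3   0.68]
[ 3.36 -3.9  -0.1 ] [0.  0.  0.2]
[ 3.34 -3.92 -0.1 ] [0.  0.  0.2]
[ 3.32 -3.93 -0.1 ] [0.  0.  0.2]
[[ 97.  21.]
 [115.  21.]
 [ 79.  20.]
 [125.  -5.]
 [132.  78.]
 [135. -48.]
 [149. 126.]]
```

View pics/w1m.png

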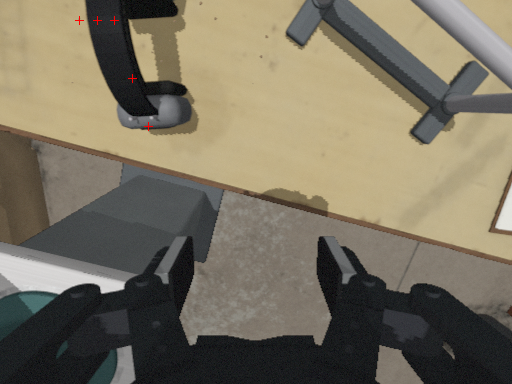

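The wrist view shows the band at u = 90–128 at row 21. My estimate is about 12 px (9 mm) off, so I'll look again from directly above.

{"method": "move_arm", "body": {"series": [6,3.3,-3.9,-0.2,0,0,0,6,3.3,-3.9,-0.2,0,0,0,6,3.3,-3.9,-0.2,0,0,0,6,0,0,0,0,0,0,6,0,0,0,0,0,0]}}

```text
time: 2.08
tool_pos: [0.4304, -0.0947, 0.2629]
tcp_rot: [3.114, 0.412, -0.002]
wrist_force: [0.1, -0.9, -1.7]
width: 0.708
grip_force: 0.0
```

Run:
```python
from h import *
s=read_state();print(s['time'],s['tool_pos'],s['width'])
im,c=save('wrist','w2')
P=lambda x,y,z,yaw=np.radians(-75.5):[.463+np.cos(yaw)*x-np.sin(yaw)*y,-.0935+np.sin(yaw)*x+np.cos(yaw)*y,z]
pts=[P(0,0,.136),P(.013,0,.136),P(-.013,0,.136),P(0,.082,.04),P(0,-.082,.04)]
q=proj(c,pts);print(q.round(0))
v=im[:,:,::-1].copy()
for a in q: cv2.drawMarker(v,tuple(int(k) for k in a),(0,0,255),0,8)
g=im.max(2)
for row in range(40,290,20):
    d=np.where(g[row]<60)[0]; print(row,[(int(k[0]),int(k[-1])) for k in np.split(d,np.where(np.diff(d)>2)[0]+1) if len(k)>6])
cv2.imwrite('pics/w2m.png',cv2.resize(v,(768,576),interpolation=cv2.INTER_CUBIC))
```

```text
2.075 [ 0.43040516 -0.09468463  0.26290911] 0.7083138276484512
[[261. 152.]
 [276. 152.]
 [245. 151.]
 [260.  62.]
 [258. 208.]]
40 [(36, 49)]
60 [(33, 50)]
80 [(238, 264)]
100 [(227, 281)]
120 [(238, 269), (424, 430)]
140 [(240, 270), (449, 462)]
160 [(241, 271), (474, 486)]
180 [(233, 284), (499, 509)]
200 [(246, 272), (486, 492)]
220 []
240 [(186, 192), (318, 324)]
260 [(151, 161), (175, 193), (317, 335), (349, 358)]
280 [(127, 161), (169, 192), (319, 341), (349, 382)]
```

View pics/w2m.png

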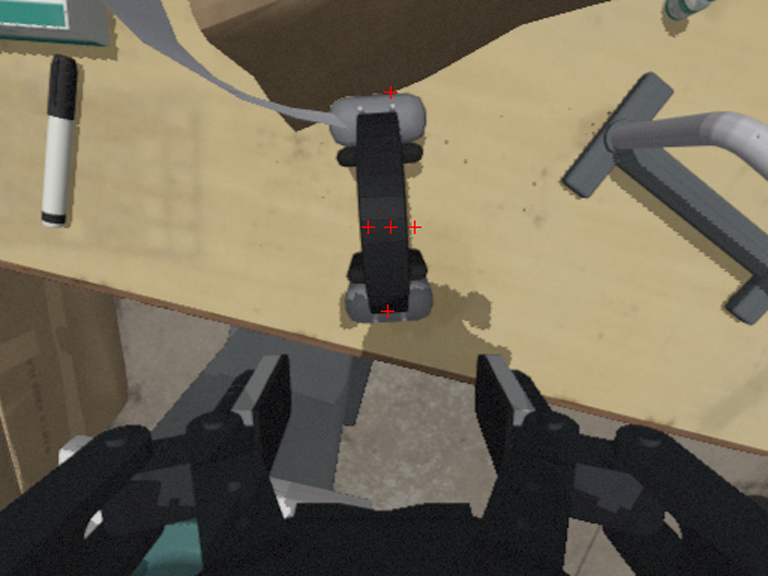

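The band's centre is at u ≈ 255 at row 150 and tilts slightly: about 5 mm off and 4° in yaw. A grey strip from the box ends at about (227,81), beside or over the far cup. I'll refine the pose and triangulate the strip's tip.

Run:
```python
from h import *
from scipy.optimize import least_squares
L=lambda n:np.load(f'pics/{n}.npy',allow_pickle=True)[0]
c1,c2,cw=L('scene1'),L('side1'),L('w2')
def P(p,l):
    c,s=np.cos(p[2]),np.sin(p[2]);return [[p[0]+c*x-s*y,p[1]+s*x+c*y,z] for x,y,z in l]
m=[(0,.06,.085),(0,.045,.113),(0,0,.136),(0,-.045,.113),(0,-.06,.085),(0,.082,.045),(0,-.082,.035)]
uo=[251,253.5,255.5,258,259]
def f(p):
    q=proj(cw,P(p,m)); r=q[:5,0]-uo
    s=proj(c2,P(p,[(0,0,.136)]))[0]-[202,188.5]
    return np.r_[r,q[5,1]-61,q[6,1]-214,s]
s=least_squares(f,[.463,-.09,-1.27],loss='soft_l1');print('ear',s.x,np.degrees(s.x[2]),f(s.x).round(1)); print(proj(cw,P(s.x,m)).round(0))
def tri(obs):
    A=[];b=[]
    for c,u,v in obs:
        o,d=ray(c,u,v);d/=np.linalg.norm(d);M=np.eye(3)-np.outer(d,d);A.append(M);b.append(M@o)
    x=np.linalg.lstsq(np.vstack(A),np.hstack(b),rcond=None)[0];return x.round(3),[ (proj(c,[x])[0]-[u,v]).round(1) for c,u,v in obs]
print(tri([(c1,251,213),(cw,227,81)]),tri([(c1,244.5,228.7),(cw,227,81)]))
print('stand in wrist', proj(cw,[[.5276-.0337*0+np.sin(.3438)*.095,-.3379+np.cos(.3438)*.095,.014]]).round(0))
```

```text
ear [ 0.46145698 -0.08924212 -1.25066995] -71.65810975607253 [ 0.8 -1.   0.1  0.2 -0.3  0.5 -7.2 -0.9  1.1]
[[252.  81.]
 [253.  97.]
 [256. 152.]
 [258. 196.]
 [259. 202.]
 [251.  62.]
 [259. 207.]]
(array([ 0.508, -0.057,  0.155]), [array([-1.2, -0.2]), array([2.5, 2.9])]) (array([ 0.512, -0.049,  0.107]), [array([0.7, 0.1]), array([-1.3, -1.4])])
stand in wrist [[408.  91.]]
```

Run:
```python
from h import *
plan([.433,-.0984,.109],108.3,4)
```

```text
yaw of tool y now -75.0 total turn [ 0.   0.1 -3.3] q [-0.27 -0.21  2.04 -0.    1.31  1.04]
[0.05 0.1  3.85] [ 0.   0.  -0.8]
[0.05 0.1  3.85] [ 0.   0.  -0.8]
[0.04 0.1  3.85] [ 0.   0.  -0.8]
[0.04 0.1  3.85] [ 0.   0.  -0.8]
```

{"method": "move_arm", "body": {"series": [6,0.2,0.4,3.0,0,0,-3.3,6,0,0,4.0,0,0,0,6,0,0,4.0,0,0,0,6,0,0,3.0,0,0,0,6,0,0,1.4,0,0,0]}}

```text
time: 2.75
tool_pos: [0.4318, -0.098, 0.1073]
tcp_rot: [-3.101, -0.498, 0.005]
wrist_force: [0.2, 1.3, 0.0]
width: 0.702
grip_force: 0.0
```

{"method": "move_arm", "body": {"series": [6,0,0,0,0,0,0,3.5,0,0,0,0,0,0,3.5,0,0,0,0,0,0]}}

```text
time: 3.12
tool_pos: [0.435, -0.0972, 0.1108]
tcp_rot: [3.1, 0.502, 0.004]
wrist_force: [0.2, 1.0, 0.7]
width: 0.407
grip_force: 0.0
```

Run:
```python
from h import *
s=read_state();print(s['time'],s['tool_pos'],s['width'],s['wrist_force'])
im,c=save('wrist','w3')
cv2.imwrite('pics/w3m.png',im[:,:,::-1])
```

```text
3.125 [ 0.4349515  -0.09722105  0.11078992] 0.4072080268365978 [0.20512702 0.95062546 0.73974346]
```

View pics/w3m.png

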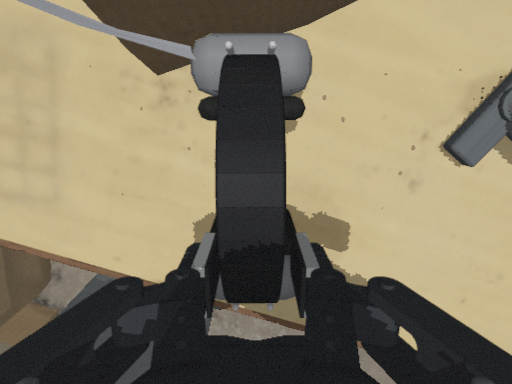

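The band sits centred between the pads (u 217–284, pads 208–298) and well aligned, and the strip just reaches the far cup's edge at (195,50). I'll close on it, lift slightly and move sideways away from the strip.

{"method": "move_arm", "body": {"series": [2.0,0,0,0,0,0,0,2.0,0,0,0,0,0,0,2.0,0,0,0,0,0,0,2.0,0,0,0,0,0,0,2.0,0,0,0,0,0,0], "grip_force": 60}}

```text
time: 3.8
tool_pos: [0.4345, -0.0968, 0.1105]
tcp_rot: [3.1, 0.503, 0.002]
wrist_force: [-1.4, 1.1, 5.7]
width: 0.309
grip_force: 59.1
```

{"method": "move_arm", "body": {"series": [2.0,0,0,-0.4,0,0,0,2.0,0,0,-0.5,0,0,0,2.0,0,0,-0.3,0,0,0,2.0,0,0,0,0,0,0]}}

```text
time: 4.3
tool_pos: [0.4339, -0.0968, 0.1215]
tcp_rot: [3.101, 0.503, 0.001]
wrist_force: [0.3, 0.1, -1.8]
width: 0.308
grip_force: 59.1
```

Run:
```python
from h import *
s=read_state();p=s['tool_pos'];print(s['time'],p,s['width'],s['grip_force'],s['wrist_force'],s['torque'])
plan([p[0]-.02,p[1]-.08,p[2]],108.3,2)
```

```text
4.3 [ 0.43388184 -0.09679087  0.12149817] 0.3081925002775375 59.09116825234378 [ 0.27028581  0.10239425 -1.82275862] [-0.00578871  0.01595958  0.0247519 ]
yaw of tool y now -71.6 total turn [ 0.  -0.   0.1] q [-0.28 -0.07  2.2   0.    1.01  0.97]
[-2.21  3.48  0.  ] [ 0.  -0.   0.1]
[-2.21  3.48  0.  ] [ 0.  -0.   0.1]
```

{"method": "move_arm", "body": {"series": [2.0,-0.8,1.2,0,0,0,0,2.0,-1.2,2.0,0,0,0,0,2.0,-1.2,2.0,0,0,0,0,2.0,-1.2,1.8,0,0,0,0,2.0,0,0,0,0,0,0]}}

```text
time: 4.92
tool_pos: [0.4134, -0.1787, 0.1211]
tcp_rot: [3.102, 0.499, -0.001]
wrist_force: [-0.1, -0.8, -1.0]
width: 0.317
grip_force: 59.4
```

{"method": "move_arm", "body": {"series": [2.0,0,0,-2,0,0,0,2.0,0,0,-4,0,0,0,2.0,0,0,-4,0,0,0,2.0,0,0,-4,0,0,0,2.0,0,0,-3.5,0,0,0]}}

```text
time: 5.55
tool_pos: [0.4141, -0.1767, 0.2977]
tcp_rot: [3.101, 0.503, 0.001]
wrist_force: [0.6, -0.7, -2.0]
width: 0.311
grip_force: 59.4
```

Run:
```python
from h import *
s=read_state();p=s['tool_pos'];print(s['time'],p,s['width'],s['grip_force'],s['wrist_force'],s['torque'])
# grasp offset along ear y from crown
g=(np.array([.4345,-.0968])-[.4615,-.0892])@[.949,.314];print('offset',g)
a=np.radians(-19.7);t=np.array([.5276,-.3379])+g*np.array([np.cos(a),np.sin(a)]);print(t)
plan([t[0],t[1],.30],70.3,8)
```

```text
5.55 [ 0.41406436 -0.17674823  0.29770431] 0.31116816977875156 59.44899555375741 [ 0.55010504 -0.68760348 -1.96046064] [-0.00824277 -0.01052897 -0.01434244]
offset -0.02800940000000002
[ 0.50122997 -0.32845816]
yaw of tool y now -71.6 total turn [ 0.  -0.  38.1] q [-0.46 -0.21  1.98  0.    1.37  0.79]
[ 0.43  2.14 -0.03] [ 0.  -0.   4.8]
[ 0.61  2.1  -0.03] [ 0.  -0.   4.8]
[ 0.78  2.04 -0.03] [ 0.  -0.   4.8]
[ 0.95  1.97 -0.03] [ 0.  -0.   4.8]
[ 1.11  1.88 -0.03] [ 0.  -0.   4.8]
[ 1.26  1.79 -0.03] [ 0.  -0.   4.8]
[ 1.41  1.67 -0.03] [ 0.  -0.   4.8]
[ 1.54  1.55 -0.03] [ 0.  -0.   4.8]
```

{"method": "move_arm", "body": {"series": [2.0,0.4,2.1,0,0,0,4.8,2.0,0.6,2.1,0,0,0,4.8,2.0,0.8,2.0,0,0,0,4.8,2.0,1.0,2.0,0,0,0,4.8,2.0,1.1,1.9,0,0,0,4.8]}}

```text
time: 6.18
tool_pos: [0.4686, -0.2718, 0.2958]
tcp_rot: [-3.137, 0.157, 0.001]
wrist_force: [0.2, -0.5, -1.8]
width: 0.315
grip_force: 59.5
```

{"method": "move_arm", "body": {"series": [2.0,1.2,1.8,0,0,0,4.8,2.0,1.4,1.7,0,0,0,4.8,2.0,1.5,1.5,0,0,0,4.5,2.0,0,0,0,0,0,0,2.0,0,0,0,0,0,0]}}

```text
time: 6.8
tool_pos: [0.4994, -0.3277, 0.2957]
tcp_rot: [-3.095, 0.535, 0.002]
wrist_force: [-0.0, -0.0, -1.4]
width: 0.313
grip_force: 59.6
```

Run:
```python
from h import *
s=read_state();p=s['tool_pos'];print(s['time'],p,s['width'],s['wrist_force'],s['torque'])
plan([.5012,-.3285,.295],70.3,1)
im,c=save('wrist','w4');im2,_=save('side','side4')
v=im[:,:,::-1].copy()
a=np.radians(-19.7);d=np.array([-np.sin(a),np.cos(a)])
for k in(-.079,0,.079):
    q=proj(c,[[.5276+d[0]*k,-.3379+d[1]*k,.15]])[0];print(q);cv2.drawMarker(v,tuple(int(x) for x in q),(0,0,255),0,8)
b=im2[:,:,::-1][120:360,100:340];b=cv2.resize(b,(384,384))
cv2.imwrite('pics/w4m.png',np.hstack([cv2.resize(v,(416,312)),cv2.copyMakeBorder(b[:312],0,0,0,0,0)]))
```

```text
6.8 [ 0.4994424  -0.32765179  0.29571654] 0.3131627801181113 [-0.04734874 -0.0075565  -1.43153031] [ 0.03292109  0.05014384 -0.00668299]
yaw of tool y now -109.6 total turn [-0.   0.1  0.1] q [-0.62  0.09  1.7   0.    1.35  1.29]
[0.19 0.02 0.07] [-0.   0.1  0.1]
[340.99305312 152.01052268]
[253.25614188 151.99040689]
[165.5347674  151.97029466]
```

View pics/w4m.png

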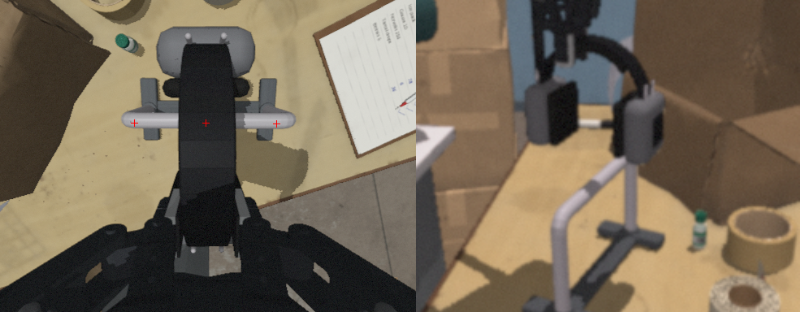

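The band is straight over the bar, centred at (205,122) between the bar's ends (122 and 293) and square to it. The bar is about 4 mm further along tool +x than my markers. I'll correct that and lower.

{"method": "move_arm", "body": {"series": [2.0,0.4,0,1.5,0,0,0,2.0,0,0,3,0,0,0,2.0,0,0,3,0,0,0,2.0,0,0,3,0,0,0,2.0,0,0,2,0,0,0]}}

```text
time: 7.52
tool_pos: [0.5026, -0.3287, 0.1686]
tcp_rot: [-3.094, 0.536, 0.004]
wrist_force: [0.0, 0.2, -2.0]
width: 0.313
grip_force: 59.5
```

{"method": "move_arm", "body": {"series": [2.0,0,0,1.0,0,0,0,2.0,0,0,0.6,0,0,0,2.0,0,0,0.3,0,0,0,2.0,0,0,0,0,0,0,2.0,0,0,0,0,0,0]}}

```text
time: 8.15
tool_pos: [0.5041, -0.3301, 0.1531]
tcp_rot: [3.095, -0.537, 0.002]
wrist_force: [-0.4, 0.3, -1.5]
width: 0.315
grip_force: 59.5
```

Run:
```python
from h import *
s=read_state();p=s['tool_pos'];print(s['time'],p,s['width'],s['wrist_force'],s['torque'])
im2,_=save('side','side5');im,_=save('wrist','w5')
b=cv2.resize(im2[:,:,::-1][130:280,140:280],(560,600),interpolation=cv2.INTER_CUBIC)
cv2.imwrite('pics/s5.png',b)
```

```text
8.15 [ 0.50405896 -0.33005062  0.15313953] 0.3153792170605603 [-0.40882727  0.30009032 -1.47725634] [0.020901   0.06693127 0.01466865]
```

View pics/s5.png

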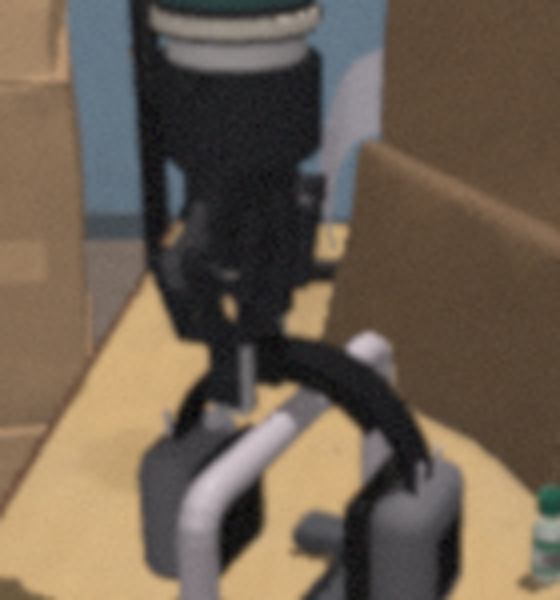

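The band straddles the bar at (300,400), one cup on each side. The finger tips at (235,395) sit clear on the robot side. I'll lower gently until contact.

{"method": "move_arm", "body": {"series": [2.0,0,0,0.4,0,0,0,2.0,0,0,0.3,0,0,0,2.0,0,0,0.3,0,0,0,2.0,0,0,0.2,0,0,0,2.0,0,0,0,0,0,0]}}

```text
time: 8.88
tool_pos: [0.5034, -0.3296, 0.1399]
tcp_rot: [-3.095, 0.537, 0.001]
wrist_force: [-1.0, 0.5, -2.4]
width: 0.316
grip_force: 59.5
```

{"method": "move_arm", "body": {"series": [2.0,0,0,0.15,0,0,0,2.0,0,0,0,0,0,0,2.0,0,0,0,0,0,0]}}

```text
time: 9.25
tool_pos: [0.5037, -0.3298, 0.1389]
tcp_rot: [3.095, -0.537, 0.001]
wrist_force: [-0.2, 0.2, -1.7]
width: 0.316
grip_force: 59.6
```

{"method": "move_arm", "body": {"series": [2.0,0,0,0.1,0,0,0,2.0,0,0,0,0,0,0,2.0,0,0,0,0,0,0]}}

```text
time: 9.62
tool_pos: [0.5038, -0.3299, 0.1386]
tcp_rot: [3.095, -0.537, 0.001]
wrist_force: [-1.9, 1.1, 4.5]
width: 0.312
grip_force: 60.5
```

{"method": "move_arm", "body": {"series": [2.0,0,0,0.1,0,0,0,2.0,0,0,0,0,0,0,2.0,0,0,0,0,0,0]}}

```text
time: 10.0
tool_pos: [0.5039, -0.3299, 0.1384]
tcp_rot: [3.095, -0.537, 0.001]
wrist_force: [-3.7, 3.2, 9.5]
width: 0.311
grip_force: 61.0
```

Contact at the expected height. I'll ease off slightly and release.

{"method": "move_arm", "body": {"series": [2.0,0,0,-0.1,0,0,0,2.0,0,0,0,0,0,0,3.2,0,0,0,0,0,0,4.0,0,0,0,0,0,0,4.5,0,0,0,0,0,0], "grip_force": 20}}

```text
time: 10.62
tool_pos: [0.5034, -0.3296, 0.1372]
tcp_rot: [-3.095, 0.537, 0.001]
wrist_force: [0.5, 0.3, 0.6]
width: 0.531
grip_force: 0.0
```

Run:
```python
from h import *
s=read_state();p=s['tool_pos'];print(s['time'],p,s['width'],s['wrist_force'],s['torque'])
im2,_=save('side','side6');im,_=save('wrist','w6')
b=cv2.resize(im2[:,:,::-1][130:280,140:280],(373,400),interpolation=cv2.INTER_CUBIC)
cv2.imwrite('pics/s6.png',np.hstack([b,cv2.resize(im[:,:,::-1],(427,400))]))
```

```text
10.625 [ 0.50342239 -0.32960549  0.13718666] 0.5314528095844425 [0.53026235 0.33433426 0.56461857] [ 0.06858922 -0.01241489  0.07137727]
```

View pics/s6.png

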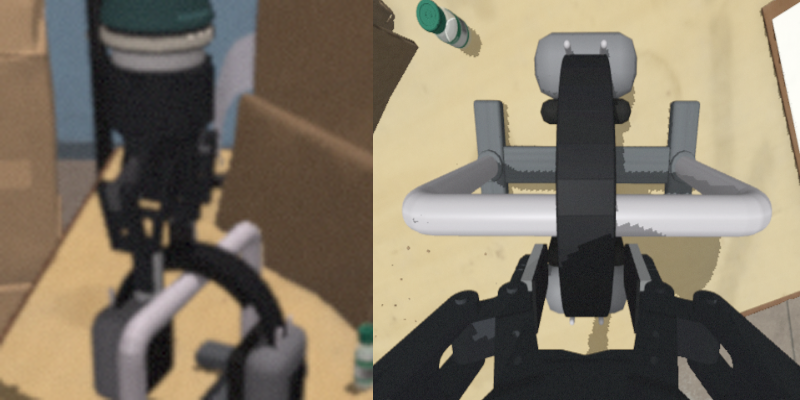

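Released: the band rests on the bar midway at (587,213), and both fingers are clear of it. I'll back straight up.

{"method": "move_arm", "body": {"series": [5.5,0,0,-0.2,0,0,0,5.5,0,0,-1,0,0,0,5.5,0,0,-2,0,0,0,5.5,0,0,-4,0,0,0,5.5,0,0,-4,0,0,0]}}

```text
time: 11.35
tool_pos: [0.5038, -0.3299, 0.2525]
tcp_rot: [3.095, -0.537, 0.002]
wrist_force: [0.4, -0.2, -0.5]
width: 0.642
grip_force: 0.0
```

{"method": "move_arm", "body": {"series": [5.5,0,0,-3,0,0,0,5.5,0,0,0,0,0,0,5.5,0,0,0,0,0,0,5.5,0,0,0,0,0,0]}}

```text
time: 11.85
tool_pos: [0.5028, -0.3292, 0.2782]
tcp_rot: [-3.094, 0.537, 0.004]
wrist_force: [-0.2, -0.9, -1.3]
width: 0.64
grip_force: 0.0
```

Run:
```python
from h import *
s=read_state();print(s['time'],s['tool_pos'],s['wrist_force'])
im2,_=save('side','side7');im,_=save('wrist','w7')
b=cv2.resize(im2[:,:,::-1][130:280,140:280],(373,400),interpolation=cv2.INTER_CUBIC)
cv2.imwrite('pics/s7.png',np.hstack([b,cv2.resize(im[:,:,::-1],(427,400))]))
```

```text
11.85 [ 0.5028128  -0.32920732  0.27818867] [-0.1960154  -0.86188344 -1.32460573]
```

View pics/s7.png

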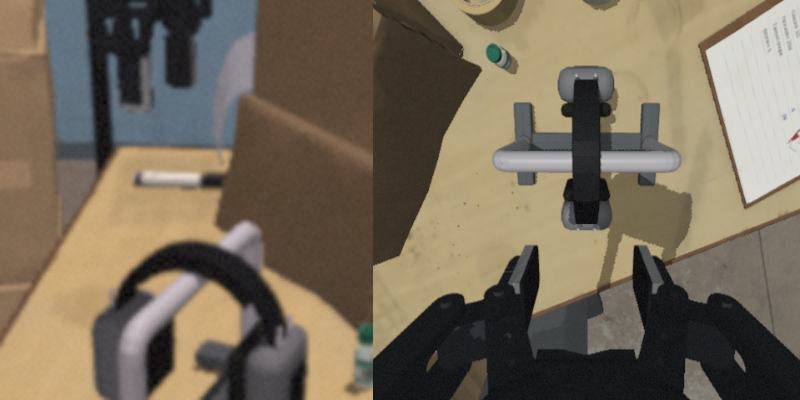

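The ear defenders hang still on the middle of the bar at (587,160), one cup on each side, and the gripper is well clear. Nothing else was touched, so I'm handing it in.

```bash
python3 -c "
from workcell import *
print(finish_job())"
```

```text
the job is handed in; nothing more can be done
None
```

The ear defenders hang on the middle of the bar, one cup on each side, with the gripper clear and nothing else touched; I handed the job in at about 12 s, and it returned no verdict.

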